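# Split a plaster mould with a wooden wedge and hold it open

### The job

Open the two-part plaster mould: pick up the wooden wedge, slide its thin end flat into the pry slot at the front of the seam, and push it in gently until the upper half just lifts off the lower half, so that the seam stands open by about 3 mm at the front. Finish holding the wedge there in the gripper, with the upper half resting on it; do not touch the upper half with the gripper, do not shift it off its keys or pry it wide open, and leave the other things on the bench alone.

Things in the scene. Friction and masses are not known exactly. Their poses are not given: they have to be found in the camera images.
- wedge: loose hardwood wedge, 130 mm long (own x), 26 mm wide (own y), on its flat underside on the bench. Origin: underside, mid-length; own x points to the thin end. 2 mm thick at the thin end (x=+65), its top rises 1 in 4 to 26 mm at x=-31; from there to the butt (x=-65) a parallel block 26 mm thick. Sides parallel: grip it across the width at the butt. 40 g
- wedge_nose (a point): point on the wedge: middle of the lower edge of its thin end; axes as the wedge's
- mould_base: fixed lower half of the white plaster mould, with its plywood board and rear cleat. Origin: on the bench under the mould's middle; own x points from the front (slotted face, x=-75 mm) to the rear, y left, z up. Board 12 mm thick, reaching x=-87. Plaster 150 (x) by 120 mm (y); its flat top, the seam, is 50 mm above the bench; two low keys near the rear locate the upper half
- slot_mouth (a point): middle of the pry slot's mouth on the front face, at seam level (slot floor); x into the slot, y left, z up. The slot is cut in the upper half's underside: 36 mm wide, 8 mm high above the seam, 46 mm deep, level roof. Sliding on the floor, the wedge meets the roof's front edge about 24 mm in, then lifts the front 1 mm per 4 mm pushed
- mould_top: loose upper half of the mould, 150 x 120 x 40 mm, about 0.75 kg, round pour hole on top, lying on the lower half (its top is 90 mm above the bench). Origin: middle of its underside, axes as the lower half's. Wedged up, it tilts about its lower rear edge; pushing the wedge takes some 8 to 20 N
- seam_left (a point): front left lower corner of the upper half (x = -75, y = +60 mm, underside); its height above the seam, measured in slot_mouth's frame, is the gap at that side
- seam_right (a point): front right lower corner of the upper half (x = -75, y = -60 mm, underside); likewise
- wood_rib: flat oval wooden potter's rib, 43 x 110 x 7 mm, lying on the bench; leave alone
- jar_iron: small pigment jar with a screw cap, 52 mm across, 52 mm high, standing on the bench; leave alone
- test_tile: flat glazed test tile, 62 x 45 x 7 mm, lying on the bench; leave alone
Mind the look-alikes: they are no part of the job. Of the things that look like the wedge, the largest one is meant.

How it is judged:
By the outcome, as a careful person would: the job done as asked, in the order asked, and still so for the second after the job is handed in, while the arm keeps its last pose, push and grip.
It also fails if it takes over 42 s, if anything falls off the work surface, if the arm or the gripper's body presses on something with over 40 N, if the wrist force passes 120 N, or if a joint passes its speed limit or range.

### The arm

A 7-joint arm with a two-finger parallel gripper is mounted at the origin on the work surface; the furniture and walls round the work are solid. World frame = base frame: x ahead of the robot, y to its left, z up, the work surface at z = 0. Lengths are in m, angles in rad, forces in N, time in s.
With the tool pointing down it reaches from about 0.4 to 0.85 m from the base axis. Payload 4.5 kg.
Tool frame: the origin (TCP) lies where the fingers leave the gripper's body, on its centre line; the fingertips stand 73 mm ahead of it and the grasp point (between the pads) lies 54 mm ahead of it; z points along the fingers, y is the line along which they close (so a half turn about z gives the same grasp; the last joint's range is limited). The gripper opens to 85 mm and grips with 20 to 120 N. Pads are 22 mm wide; open, the fingers measure 114 mm over their backs; the gripper's body (76 mm by 85 mm) begins 54 mm behind the grasp point. The pads swing forward as they close: fully open they stand 13 mm farther back than shut.
Start: joints at [-1.118, 0.689, -0.195, 1.565, 0.157, 0.902, -0.215], TCP at [0.254, 0.571, 0.304] pointing down, gripper open.
Joint ranges: [-3.01, 3.01], [-0.46, 2.08], [-1.47, 1.51], [0.13, 2.56], [-1, 4.14], [0.04, 2.09], [-2.66, 2.66]. Speed limits (rad/s): [2.57, 2.57, 3.14, 3.14, 3.14, 3.14, 3.14].

### API

Orientations are given as a rotation vector (axis times angle).
In Python, from rig import telemetry, eyes, bot gives the robot as it stands.
- The arm moves only by the tool send_rows, never from a script. Its argument "targets" is one flat list of numbers, 5 for each row, row after row: the opening, from 0 (shut) to 1 (fully open), then the shift along the world's x, y, z in mm, then the turn about the world's z in rad. In form: [jaw, dx, dy, dz, roll, jaw, dx, dy, dz, roll, ...]. A call has 1 to 12 rows; each row is the pose to reach, as a shift and turn from the pose commanded when the call began; what a row does not reach only later rows make up. A row lasts 1/10 s, in which the tool goes at most 50 mm and 8.59 degrees, less where a joint would pass 70% of its speed; a pose out of reach is approached as far as the arm can. A call with a gripper value outside its range is refused whole. The fingers move at their own pace and stop on an object; "force" is the grip in N (left out, the last holds). Time passes only in rows, so rows that repeat a pose let the fingers close. It gives the time, the measured TCP pose, the force, the opening and the grip force at its end, in the units of the state.
- telemetry.get_state(): the state, without advancing time (a new reading comes with each control period).
- eyes.camera(name): name is "scene" or "top"; returns a dict with "image" (384x512x3 uint8, blue, green, red), "depth" (384x512 float32, m along the optical axis (not along the pixel's ray), 0 where there is no reading), "fovy" (degrees; the focal length in pixels is half the picture's height over the tangent of half this angle, whatever the lens; pixels are square), "cx", "cy" (the principal point, pixels), "R" (3x3) and "t" (3): a world point X has camera coordinates R X + t. Camera axes: x right, y down, z forward; pixel columns grow to the right and rows downward; lengths in m; the calibration is good to about 2 mm. A picture is of the moment at which its call begins.
- bot.close_job(): hands the job in; it is judged then, once.
The state is a dict: "t": time; "joint_pos": joint angles; "qvel": joint speeds; "joint_torque": joint torques, N m; "eef_pos": TCP position; "tool_rot": TCP orientation; "contact_force": force on the tool from outside, world axes, zero at the start; "moment": the same for the moment, N m; "width": opening from 0.0 (shut) to 1.0 (fully open); "grip_force": force on a finger pad.
Only numpy, scipy, OpenCV 4.12 (cv2) and the standard library are available. Lean on these libraries where they do the work, as an engineer would, in place of code of your own. Each camera call takes 0.05 s, during which the arm holds its last target. There are 200 camera calls.

## Working session

There is one attempt and no reset: what is moved stays moved. The work goes in short steps, Python scripts to look and compute and a tool call to move; the robot and the scene stay as the last step left them, time stands still between calls to the robot, and variables do not carry over. Pictures are saved under pics/ and viewed, at most 10 in all, crops included, and the job is handed in when it is done.

Besides the shell and the picture viewer there is one more tool, called after "Call:" as name(argument=value, ...), one argument or row to a line, values as JSON. send_rows: Moves the arm, as the interface text tells. Its arguments: {"type":"object","properties":{"targets":{"type":"array"},"force":{"type":"number"}},"required":["targets"]}

```bash
ls; mkdir -p pics
python3 - <<'E'
from rig import telemetry, eyes, bot
import cv2,numpy as np,pickle
s=telemetry.get_state();print(s)
d={}
for n in("scene","top"):
    c=eyes.camera(n);d[n]=c;cv2.imwrite(f"pics/{n}0.png",c["image"]);print(n,c["fovy"],c["cx"],c["cy"],c["R"],c["t"],(c["depth"]>0).mean())
pickle.dump(d,open("c0.pkl","wb"))
E
```

```text
pics
{'t': 0.0, 'joint_pos': array([-1.11821444,  0.69000735, -0.19452357,  1.56639591,  0.15728981,
        0.90248401, -0.21510965]), 'qvel': array([ 2.45163956e-05, -1.67123799e-04,  1.16092307e-03,  1.26361877e-03,
       -1.92441823e-04,  1.00465173e-04, -1.36395206e-03]), 'joint_torque': array([ 2.18727741e-04, -5.39613998e+01, -1.26608200e+00, -1.58542496e+01,
        9.20892984e-03,  9.39562975e-03,  1.06990939e-06]), 'eef_pos': array([0.25396807, 0.57048552, 0.30305576]), 'tool_rot': array([-6.52840775e-01, -3.07272926e+00,  2.95749692e-03]), 'contact_force': array([ 0.21972177, -0.64357242, -0.46515621]), 'moment': array([-0.00604161, -0.03931252, -0.0114232 ]), 'grip_force': 0.0, 'width': 1.003279807974723}
scene 45.36396705743341 255.55702841062202 191.9142527301182 [[ 0.83617461 -0.54840999 -0.00764938]
 [-0.4226831  -0.63546276 -0.64616258]
 [ 0.34950111  0.54353801 -0.76316146]] [-0.42080101  0.31570765  1.08594286] 0.9960683186848959
top 49.84336256323986 257.643235424344 189.94638337817292 [[-0.02296149 -0.99952868 -0.02037608]
 [-0.98440738  0.02616016 -0.17394756]
 [ 0.17439862  0.01606426 -0.98454409]] [0.08883724 0.54232832 1.06421772] 0.9955851236979166
```

View pics/scene0.png

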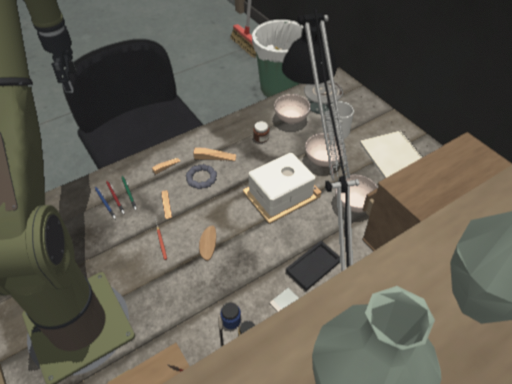

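View pics/top0.png

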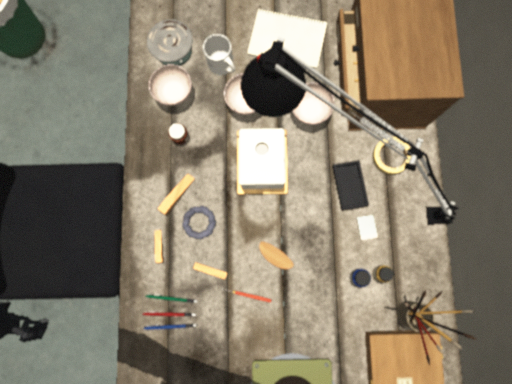

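The scene view shows the mould at (283,185). The top view shows it at (262,160), with its front facing the robot, the lamp head at (275,82) and the lamp arm to its right. There are three wedge candidates in the top view: (176,194), (158,246) and (210,270). The one at (176,194) looks largest and fits the 130 mm length. I'll confirm with a crop and measurements.

```bash
cat > h.py <<'E'
import cv2,numpy as np,pickle
def pts(c):
    h,w=c["depth"].shape;f=h/2/np.tan(np.radians(c["fovy"]/2))
    v,u=np.mgrid[:h,:w];z=c["depth"]
    P=np.stack([(u-c["cx"])/f*z,(v-c["cy"])/f*z,z],-1)
    return (P-c["t"])@c["R"]
def ray(c,uv,z):
    f=c["depth"].shape[0]/2/np.tan(np.radians(c["fovy"]/2));uv=np.atleast_2d(uv).astype(float)
    d=np.c_[(uv-[c["cx"],c["cy"]])/f,np.ones(len(uv))]@c["R"];o=-c["R"].T@c["t"]
    return o+d*((z-o[2])/d[:,2])[:,None]
E
python3 - <<'E'
from h import *
d=pickle.load(open("c0.pkl","rb"));c=d["top"];W=pts(c);hsv=cv2.cvtColor(c["image"],cv2.COLOR_BGR2HSV)
print("bench z",np.median(W[200:300,230:340,2]))
m=cv2.inRange(hsv,(8,80,110),(28,255,255));n,l,st,ce=cv2.connectedComponentsWithStats(m)
for i in range(1,n):
    if 60<st[i,4]<2500 and 120<ce[i][0]<330 and ce[i][1]<300:
        q=W[l==i];ct=np.argwhere(l==i)[:,::-1]
        r=cv2.minAreaRect((q[:,:2]*1000).astype(np.float32));print(ce[i].round(),st[i],"rect mm",np.round(r[0]),np.round(r[1]),round(r[2],1),"z",np.percentile(q[:,2],[5,50,95]).round(3))
# wedge height profile
for (u,v) in [(191,178),(187,182),(183,187),(179,191),(175,196),(171,201),(167,206),(163,211)]: print((u,v),W[v,u].round(4))
# mould top
x,y,z=W[...,0],W[...,1],W[...,2]
mt=((abs(z-.09)<.008)&(hsv[...,1]<60)&(hsv[...,2]>150)).astype(np.uint8);mt[:110]=0
n,l,st,ce=cv2.connectedComponentsWithStats(mt);i=1+np.argmax(st[1:,4]);q=W[l==i];r=cv2.minAreaRect((q[:,:2]*1000).astype(np.float32));print("top",st[i],r,np.median(q[:,2]))
# tall things: lamp
lm=(z>.12)&(abs(y)<.5)&(x>.2);print("lamp z range")
for v in range(40,215,20):
  for u in range(230,460,10):
    if lm[v,u] and x[v,u]<.85:print((u,v),W[v,u].round(2),end=' ')
a=cv2.resize(c["image"][165:290,140:240],None,fx=5,fy=5,interpolation=2)[:600]
b=cv2.resize(d["scene"]["image"][140:220,145:245],None,fx=4,fy=4,interpolation=2)
cv2.imwrite("pics/crop1.png",a[:, :500])
E
```

```text
bench z 0.00020316174041055686
[263. 190.] [236 168  53  33 352] rect mm [478.  46.] [249. 155.] 9.8 z [-0.002  0.01   0.015]
[175. 194.] [157 173  38  42 546] rect mm [550. 308.] [ 37. 134.] 51.6 z [-0.001  0.015  0.028]
[250. 231.] [241 220  20  22 173] rect mm [410.  87.] [131.  47.] 16.5 z [-0.003 -0.     0.004]
[158. 246.] [154 229  10  35 274] rect mm [359. 224.] [321.  90.] 71.2 z [-0.001  0.01   0.019]
[275. 256.] [259 241  35  29 563] rect mm [367.  30.] [112.  53.] 66.7 z [-0.     0.007  0.011]
[213. 272.] [193 262  39  28 347] rect mm [319. 159.] [200.  71.] 87.9 z [-0.002  0.007  0.02 ]
(191, 178) [0.5916 0.2637 0.0037]
(187, 182) [0.5791 0.2737 0.0099]
(183, 187) [0.565  0.2847 0.0108]
(179, 191) [0.5531 0.2949 0.0154]
(175, 196) [0.5382 0.3045 0.0216]
(171, 201) [0.524  0.3146 0.0253]
(167, 206) [0.5104 0.3254 0.0252]
(163, 211) [0.497  0.3366 0.0236]
top [ 239  128   46   57 2373] ((629.9691162109375, 62.53569412231445), (119.2058334350586, 150.98902893066406), 89.29354858398438) 0.08982608022083594
lamp z range
(280, 40) [0.69 0.03 0.55] (250, 60) [0.71 0.08 0.46] (26
[... 1049 characters left out ...]
) [ 0.64 -0.01  0.44] (350, 100) [ 0.62 -0.09  0.46] (360, 100) [ 0.74 -0.19  0.16] (370, 100) [ 0.72 -0.19  0.23] (380, 100) [ 0.72 -0.22  0.22] (390, 100) [ 0.72 -0.24  0.22] (400, 100) [ 0.72 -0.27  0.22] (410, 100) [ 0.72 -0.29  0.22] (420, 100) [ 0.72 -0.32  0.21] (430, 100) [ 0.72 -0.34  0.21] (440, 100) [ 0.72 -0.36  0.21] (450, 100) [ 0.72 -0.39  0.21] (350, 120) [ 0.59 -0.09  0.46] (360, 120) [ 0.59 -0.11  0.45] (380, 120) [ 0.59 -0.15  0.44] (380, 140) [ 0.56 -0.15  0.42] (390, 140) [ 0.56 -0.17  0.42] (400, 140) [ 0.57 -0.2   0.4 ] (420, 140) [ 0.57 -0.24  0.38] (410, 160) [ 0.54 -0.22  0.38] (420, 160) [ 0.55 -0.25  0.34] (250, 180) [0.35 0.06 1.14] (440, 200) [ 0.49 -0.35  0.18]
```

View pics/crop1.png

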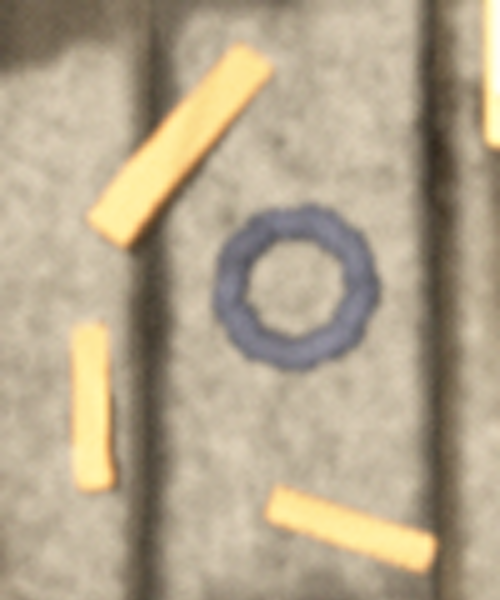

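The crop confirms (176,194) as the largest: 134 mm measured, block end lower left at 25 mm high, thin end upper right at about 4 mm. The ones at (158,246) and (210,270) are about 90 mm and 71 mm long, so they are decoys. Next I refine the poses and check which face has the slot.

Run:
```python
from h import *
d=pickle.load(open("c0.pkl","rb"))
for n in("top","scene"):
    c=d[n];W=pts(c);hsv=cv2.cvtColor(c["image"],cv2.COLOR_BGR2HSV)
    x,y,z=W[...,0],W[...,1],W[...,2]
    # wedge
    m=(x>.47)&(x<.63)&(y>.23)&(y<.37)&(z>.0035)&(z<.035)&(cv2.inRange(hsv,(8,70,80),(28,255,255))>0)
    q=W[m];a=np.linalg.svd(q[:,:2]-q[:,:2].mean(0),full_matrices=False)[2][0];a*=np.sign(a[0])
    b=np.array([-a[1],a[0]]);s=q[:,:2]@a;w=q[:,:2]@b
    lo,hi=np.percentile(s,[.5,99.5]);wl,wh=np.percentile(w,[2,98])
    blk=q[(q[:,2]>.022)];bw=blk[:,:2]@b
    print(n,"wedge",m.sum(),"yaw",np.degrees(np.arctan2(a[1],a[0])).round(2),"len",hi-lo,"wid",wh-wl,"mid",((lo+hi)/2*a+(wl+wh)/2*b).round(4),"blk top centre",np.median(blk,0).round(4),"blkwid",np.ptp(np.percentile(bw,[2,98])),"butt xy",(lo*a+(wl+wh)/2*b).round(4))
    # profile-based x: where top slope passes z (fit)
    sl=q[(q[:,2]>.008)&(q[:,2]<.022)];p=np.polyfit(sl[:,:2]@a,sl[:,2],1);print(" slope",p[0].round(3)," origin s from slope",((.014-p[1])/p[0]-17)if 0 else ((.014-p[1])/p[0]-.017).round(4),"vs",((lo+hi)/2).round(4))
    # mould top face
    m=(x>.52)&(x<.74)&(y>-.03)&(y<.15)&(abs(z-.09)<.006)
    k=(m*255).astype(np.uint8);cs=max(cv2.findContours(k,0,2)[0],key=cv2.contourArea)
    P=ray(c,cs[:,0],.09)[:,:2].astype(np.float32)*1000
    print(" mould",cv2.minAreaRect(cv2.convexHull(P)),np.median(z[m]))
c=d["scene"];cv2.imwrite("pics/crop2.png",cv2.resize(c["image"][145:225,235:335],None,fx=6,fy=6,interpolation=2))
```

```text
top wedge 474 yaw -33.76 len 0.13128409153746692 wid 0.030369248680735206 mid [0.5446 0.3073] blk top centre [0.5162 0.3282 0.0253] blkwid 0.025808667647546857 butt xy [0.49   0.3437]
 slope -0.088  origin s from slope 0.2844 vs 0.282
 mould ((629.0638427734375, 62.37959671020508), (118.56925201416016, 149.25514221191406), 89.1342544555664) 0.08984576583485293
scene wedge 369 yaw -34.44 len 0.12679355502437434 wid 0.027239881561423984 mid [0.5487 0.3027] blk top centre [0.5207 0.3229 0.0265] blkwid 0.025446395283634238 butt xy [0.4964 0.3386]
 slope -0.053  origin s from slope 0.2871 vs 0.2814
 mould ((628.3870849609375, 60.118743896484375), (123.59780883789062, 152.55941772460938), 89.27615356445312) 0.09166890705562694
```

View pics/crop2.png

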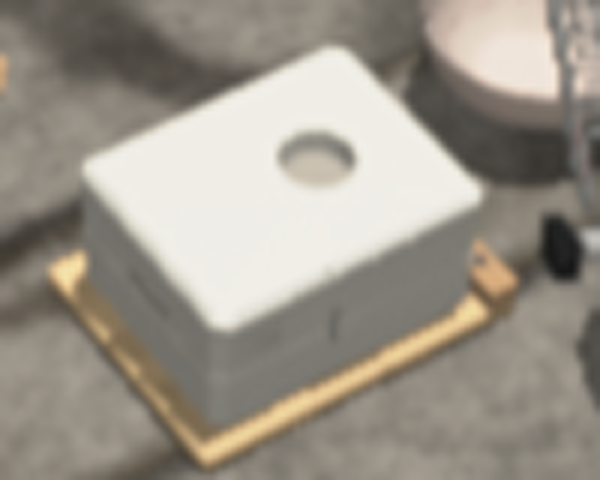

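The crop shows the slot in the front face at crop (148,285), facing the robot, with the cleat at the rear, as expected. The wedge yaw estimates disagree (-34° to -38°), so I'll cast the contour corners at their known heights.

Run:
```python
from h import *
d=pickle.load(open("c0.pkl","rb"))
for n,box in(("top",(150,165,205,222)),("scene",(185,140,245,168))):
    c=d[n];u0,v0,u1,v1=box;im=cv2.resize(c["image"][v0:v1,u0:u1],None,fx=8,fy=8,interpolation=2)
    hsv=cv2.cvtColor(im,cv2.COLOR_BGR2HSV)
    k=cv2.inRange(hsv,(8,90,60),(28,255,255));cs=max(cv2.findContours(k,0,2)[0],key=cv2.contourArea)
    b=cv2.boxPoints(cv2.minAreaRect(cs))/8+[u0-.44,v0-.44]
    poly=cv2.approxPolyDP(cs,14,True)[:,0]/8+[u0-.44,v0-.44]
    print(n,"box",b.round(1).tolist())
    for p in poly: print("  poly",p.round(1),"z0",ray(c,p,0)[0,:2].round(4),"z2",ray(c,p,.002)[0,:2].round(4),"z26",ray(c,p,.026)[0,:2].round(4))
print("slot",ray(d["scene"],[259.4,192.3],.054))
c=d["scene"];x=ray(c,[259.4,192.3],0)[0];o=-c["R"].T@c["t"];dd=x-o;print("slot on x=.554 plane",o+dd*(.554-o[0])/dd[0])
```

```text
top box [[156.0, 208.8], [184.4, 170.4], [194.9, 178.2], [166.5, 216.6]]
  poly [188.1 173.3] z0 [0.6062 0.2728] z2 [0.6057 0.2724] z26 [0.6004 0.2679]
  poly [164.9 196.8] z0 [0.5403 0.3377] z2 [0.5399 0.3372] z26 [0.5359 0.3313]
  poly [164.8 199.7] z0 [0.5321 0.3379] z2 [0.5318 0.3374] z26 [0.5279 0.3316]
  poly [171.3 195.8] z0 [0.5426 0.3197] z2 [0.5423 0.3193] z26 [0.5383 0.3138]
  poly [164.9 200.7] z0 [0.5292 0.3375] z2 [0.5289 0.337 ] z26 [0.5251 0.3312]
  poly [162.7 209.6] z0 [0.5042 0.3435] z2 [0.504 0.343] z26 [0.5007 0.337 ]
  poly [158.2 207.6] z0 [0.5102 0.3562] z2 [0.5099 0.3557] z26 [0.5066 0.3494]
  poly [161.9 203.3] z0 [0.522  0.3459] z2 [0.5217 0.3454] z26 [0.5181 0.3393]
  poly [158.2 206.3] z0 [0.5137 0.3563] z2 [0.5135 0.3558] z26 [0.51   0.3495]
  poly [157.8 209.6] z0 [0.5046 0.3572] z2 [0.5043 0.3567] z26 [0.5011 0.3504]
  poly [162.2 213.3] z0 [0.4937 0.3447] z2 [0.4934 0.3442] z26 [0.4904 0.3382]
  poly [168.7 213.7] z0 [0.4922 0.3264] z2 [0.4919 0.3259] z26 [0.4889 0.3203]
  poly [193.7 179.8] z0 [0.5869 0.2567] z2 [0.5865 0.2563] z26 [0.5815 0.2522]
scene box [[193.2, 158.3], [193.6, 147.6], [235.4, 149.4], [234.9, 160.2]]
  poly [193.9 149.3] z0 [0.5112 0.3707] z2 [0.5104 0.3688] z26 [0.501  0.3457]
  poly [195.3 158.3] z0 [0.4957 0.3329] z2 [0.4949 0.331 ] z26 [0.4858 0.3088]
  poly [234.8 158.7] z0 [0.5979 0.2628] z2 [0.597 0.261] z26 [0.5855 0.2405]
  poly [234.7 154.4] z0 [0.6074 0.2789] z2 [0.6064 0.2772] z26 [0.5947 0.2562]
  poly [218.8 150.2] z0 [0.5753 0.3232] z2 [0.5744 0.3214] z26 [0.5635 0.2994]
slot [[0.56065337 0.06729533 0.054     ]]
slot on x=.554 plane [0.554      0.05723671 0.0682686 ]
```

Call:
send_rows(
  targets=[1, 30, -28, 0, -0.03, 1, 60, -56, -10, -0.06, 1, 90, -84, -25, -0.1, 1, 120, -112, -45, -0.13, 1, 150, -140, -65, -0.16, 1, 180, -168, -85, -0.19, 1, 210, -196, -105, -0.22, 1, 235, -219, -125, -0.236, 1, 250, -233, -140, -0.236, 1, 257, -240, -150, -0.236, 1, 257, -240, -150, -0.236],
  force=60,
)

```text
t: 1.2
eef_pos: [0.5113, 0.3293, 0.1524]
tool_rot: [-1.013, -2.972, 0.005]
contact_force: [-0.6, -0.8, -0.0]
width: 1.0
grip_force: 0.0
```

Call:
send_rows(
  targets=[1, 0, 0, -25, 0, 1, 0, 1, -50, 0, 1, 0, 1, -66, 0, 1, 0, 1, -74, 0, 1, 0, 1, -75, 0],
)

```text
t: 1.7
eef_pos: [0.5103, 0.3327, 0.0785]
tool_rot: [-1.008, -2.974, 0.001]
contact_force: [0.4, -0.1, -0.1]
width: 1.003
grip_force: 0.0
```

Run:
```python
from h import *
from rig import telemetry,eyes
s=telemetry.get_state();print(s["eef_pos"],s["contact_force"])
a=eyes.camera("top")["image"][150:235,130:230];b=eyes.camera("scene")["image"][115:185,170:270]
cv2.imwrite("pics/g1.png",np.hstack([cv2.resize(a,(400,340),interpolation=2),cv2.resize(b,(400,280),interpolation=2)[:340] if 0 else cv2.copyMakeBorder(cv2.resize(b,(400,280),interpolation=2),0,60,0,0,0)]))
```

```text
[0.51032289 0.33270717 0.07849893] [ 0.39955133 -0.14884871 -0.09640595]
```

View pics/g1.png

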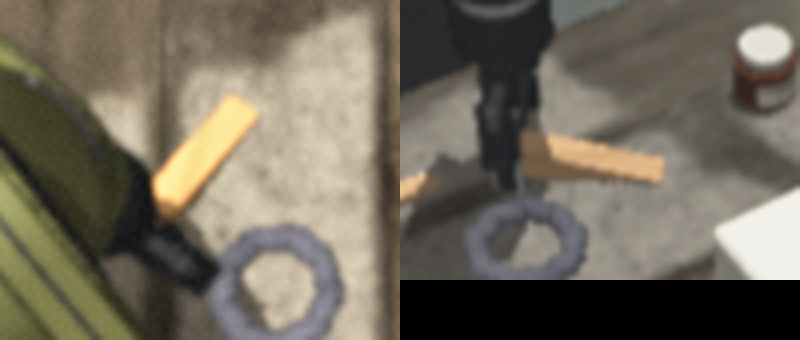

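Both views show the fingers straddling the block end, in the left crop at (170,240) and the right crop at (510,160). The right finger passes close to the ring but there is no contact. Closing now.

Call:
send_rows(
  targets=[1, 0, 0, -2, 0, 0, 0, 0, -2, 0, 0, 0, 0, -2, 0, 0, 0, 0, -2, 0, 0, 0, 0, -2, 0, 0, 0, 0, -2, 0, 0, 0, 0, -2, 0, 0, 0, 0, -2, 0],
  force=70,
)

```text
t: 2.6
eef_pos: [0.5115, 0.3323, 0.0774]
tool_rot: [1.01, 2.974, 0.002]
contact_force: [-0.1, -0.1, 5.3]
width: 0.289
grip_force: 69.7
```

Call:
send_rows(
  targets=[0, 0, 0, 15, 0, 0, 0, 0, 45, 0, 0, 0, 0, 80, 0.05, 0, -15, -10, 110, 0.12, 0, -35, -40, 115, 0.2, 0, -55, -75, 115, 0.3, 0, -75, -115, 115, 0.4, 0, -85, -155, 115, 0.5, 0, -90, -195, 115, 0.6, 0, -90, -230, 115, 0.641, 0, -90, -255, 115, 0.641, 0, -90, -268, 115, 0.641],
)

```text
t: 3.8
eef_pos: [0.4208, 0.0612, 0.1924]
tool_rot: [-0.027, -3.141, 0.003]
contact_force: [0.0, 0.9, -0.0]
width: 0.293
grip_force: 69.0
```

Call:
send_rows(
  targets=[0, 0, 0, 0, 0, 0, 0, 0, -15, 0, 0, 0, 0, -35, 0, 0, 0, 0, -50, 0, 0, 0, 0, -55, 0, 0, 0, 0, -55, 0, 0, 0, 0, -55, 0],
)

```text
t: 4.5
eef_pos: [0.4214, 0.0649, 0.1373]
tool_rot: [0.02, 3.141, 0.001]
contact_force: [0.2, 0.7, -0.1]
width: 0.287
grip_force: 69.0
```

Run:
```python
from h import *
from rig import telemetry,eyes
s=telemetry.get_state();print(s["eef_pos"],s["tool_rot"],s["contact_force"],s["width"])
d={n:eyes.camera(n) for n in("top","scene")};pickle.dump(d,open("c1.pkl","wb"))
a=d["top"]["image"][120:260,205:305];b=d["scene"]["image"][140:240,195:295]
cv2.imwrite("pics/a1.png",np.hstack([cv2.resize(a,(400,560),interpolation=2),cv2.copyMakeBorder(cv2.resize(b,(400,400),interpolation=2),0,160,0,0,0)]))
```

```text
[0.42141319 0.06489941 0.13730465] [1.97393371e-02 3.14081146e+00 1.15681260e-03] [ 0.18405428  0.71347645 -0.08477307] 0.2872170900528139
```

View pics/a1.png

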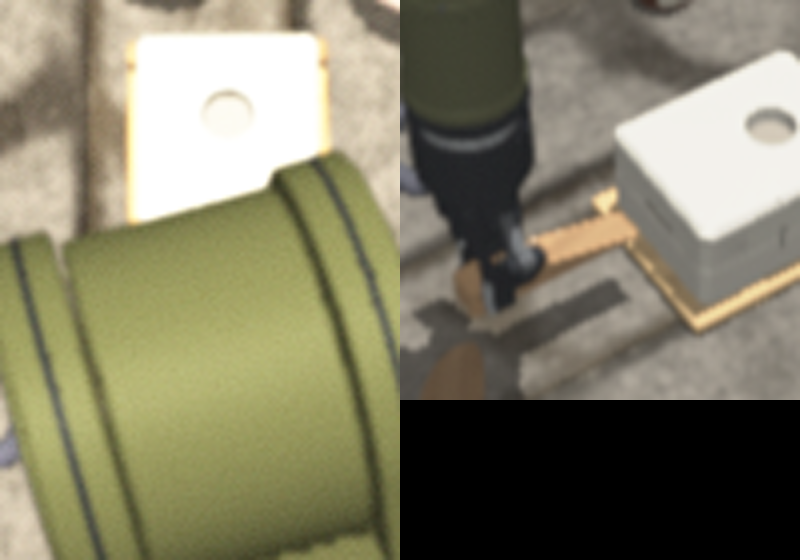

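Run:
```python
from h import *
d=pickle.load(open("c1.pkl","rb"));c=d["scene"]
for p in[(252,193.7),(254.2,199.7),(253,197),(257.0,188),(261.6,197)]: print(p,ray(c,p,.061),ray(c,p,.058))
# front face vertical plane from scene depth
W=pts(c);x,y,z=W[...,0],W[...,1],W[...,2]
m=(z>.02)&(z<.082)&(x>.53)&(x<.575)&(y>.005)&(y<.115);v,u=np.nonzero(m)
k=(u>254);q=W[m][k]
print(len(q),np.median(q,0));A=np.c_[q[:,1]-.06,np.ones(len(q))];print("x=a*(y-.06)+b",np.linalg.lstsq(A,q[:,0],rcond=None)[0])
w=(x>.43)&(x<.56)&(y>.03)&(y<.1)&(z>.045)&(z<.1)&(cv2.cvtColor(c["image"],cv2.COLOR_BGR2HSV)[...,1]>80)
q=W[w];print(len(q),q[:,0].max());
for a in np.arange(.43,.56,.02):
    s=q[abs(q[:,0]-a)<.01]
    if len(s):print(a.round(2),len(s),s[:,1].min().round(4),s[:,1].max().round(4),s[:,2].min().round(4),s[:,2].max().round(4))
cv2.imwrite("pics/a2.png",cv2.resize(c["image"][170:230,225:305],None,fx=10,fy=10,interpolation=2))
```

```text
(252, 193.7) [[0.53763191 0.06943981 0.061     ]] [[0.5389696  0.07157659 0.058     ]]
(254.2, 199.7) [[0.53100624 0.04821617 0.061     ]] [[0.5323234 0.0502872 0.058    ]]
(253, 197) [[0.53349108 0.0580273  0.061     ]] [[0.53481594 0.06012872 0.058     ]]
(257.0, 188) [[0.56049149 0.07911238 0.061     ]] [[0.56189998 0.08127911 0.058     ]]
(261.6, 197) [[0.55309024 0.04499484 0.061     ]] [[0.55447581 0.04705589 0.058     ]]
277 [0.55641033 0.03782617 0.05040457]
x=a*(y-.06)+b [-0.05025995  0.55635109]
220 0.5333956580186261
0.45 13 0.0488 0.0538 0.0619 0.0791
0.47 53 0.0485 0.0757 0.0651 0.0826
0.49 65 0.0493 0.0763 0.0657 0.0799
0.51 55 0.049 0.0768 0.0605 0.0756
0.53 34 0.0485 0.0793 0.0629 0.0705
```

View pics/a2.png

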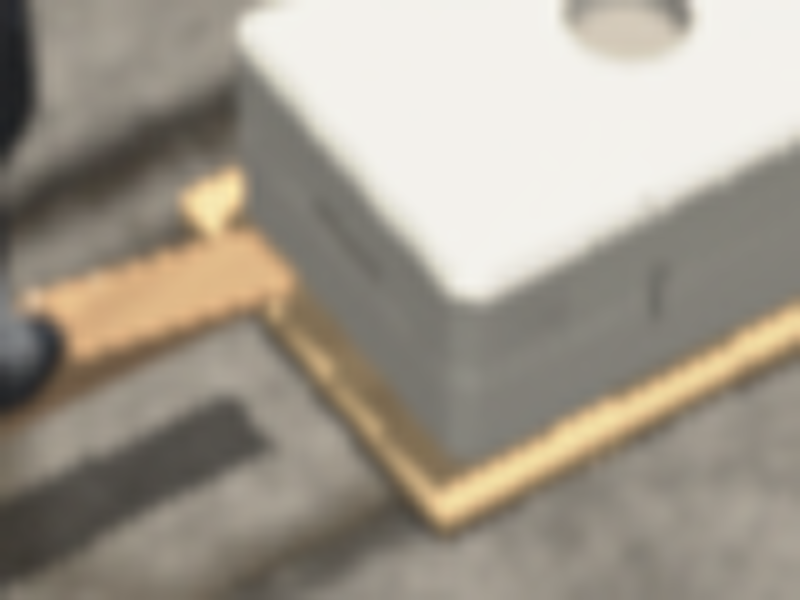

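Run:
```python
from h import *
c=pickle.load(open("c1.pkl","rb"))["scene"]
f=lambda a,b:(225+a/10-.45,170+b/10-.45)
print("nose",ray(c,[f(252,228),f(296,278)],.061)[:,:2],ray(c,[f(252,228),f(296,278)],.061)[:,:2].mean(0))
for z in(.054,.058):
  r=ray(c,[f(318,205),f(378,278)],z)[:,:2];print("slot",z,r,r.mean(0),np.hypot(*(r[0]-r[1])))
# front corner of mould: top corner & seam corner & board corner
print("top front corners z.09",ray(c,[f(240,40),f(455,295)],.09)[:,:2]);print("board front right corner top",ray(c,[f(443,503)],.012)[:,:2])
```

```text
nose [[0.53510829 0.07696368]
 [0.53543281 0.05524377]] [0.53527055 0.06610372]
slot 0.054 [[0.55811125 0.078865  ]
 [0.55734815 0.04761955]] [0.5577297  0.06324227] 0.03125477593743976
slot 0.058 [[0.55625649 0.07599777]
 [0.55549653 0.04488043]] [0.55587651 0.0604391 ] 0.03112662079247184
top front corners z.09 [[0.55646395 0.11533354]
 [0.55439171 0.00684947]]
board front right corner top [[ 5.46910334e-01 -4.76423009e-04]]
```

Call:
send_rows(
  targets=[0, 0, -2, -4, 0, 0, 0, -2, -7, 0, 0, 0, -2, -7, 0, 0, 6, -2, -7, 0, 0, 12, -2, -7, 0, 0, 18, -2, -7, 0, 0, 22, -2, -7, 0, 0, 26, -2, -7, 0, 0, 29, -2, -7, 0, 0, 29, -2, -7, 0],
  force=90,
)

```text
t: 5.6
eef_pos: [0.4506, 0.062, 0.1299]
tool_rot: [0.022, 3.141, 0.001]
contact_force: [-0.6, -0.3, 0.1]
width: 0.276
grip_force: 93.1
```

Run:
```python
from h import *
from rig import telemetry,eyes
s=telemetry.get_state();print(s["eef_pos"],s["tool_rot"],s["contact_force"],s["moment"],s["width"])
c=eyes.camera("scene");pickle.dump(c,open("c2.pkl","wb"))
cv2.imwrite("pics/a3.png",cv2.resize(c["image"][170:230,225:305],None,fx=10,fy=10,interpolation=2))
```

```text
[0.45063447 0.06198358 0.1299157 ] [2.23262003e-02 3.14099486e+00 6.36713526e-04] [-0.57893955 -0.26718987  0.11697967] [-0.00218682  0.05288324  0.04313847] 0.2764971112094644
```

View pics/a3.png

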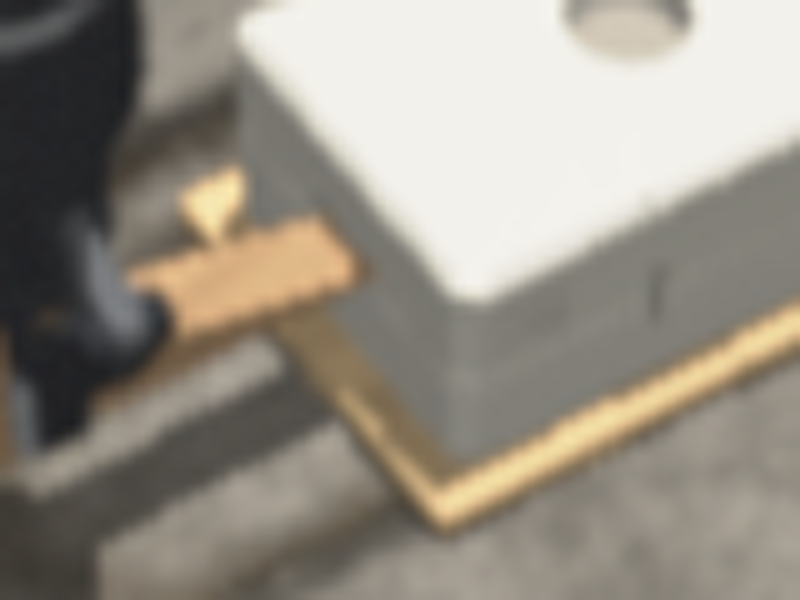

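The nose is in the slot with no contact force, its edge running from (318,215) to (365,270) inside the slot's (318,205)–(378,278), so about 2 mm left of centre. I'll nudge it right, advance a little and lower it to feel the floor.

Call:
send_rows(
  targets=[0, 2, -1.5, 0, 0, 0, 5, -1.5, 0, 0, 0, 5, -1.5, -1, 0, 0, 5, -1.5, -1.5, 0, 0, 5, -1.5, -1.5, 0],
)

```text
t: 6.15
eef_pos: [0.455, 0.0605, 0.1283]
tool_rot: [-0.022, -3.141, 0.0]
contact_force: [0.6, -0.4, -0.2]
width: 0.281
grip_force: 93.4
```

Call:
send_rows(
  targets=[0, 0, 0, -0.5, 0, 0, 0, 0, -0.5, 0],
)

```text
t: 6.35
eef_pos: [0.455, 0.0605, 0.1279]
tool_rot: [-0.021, -3.141, -0.0]
contact_force: [0.1, -0.3, -0.2]
width: 0.277
grip_force: 93.4
```

Call:
send_rows(
  targets=[0, 0, 0, -0.5, 0, 0, 0, 0, -0.5, 0],
)

```text
t: 6.55
eef_pos: [0.4551, 0.0605, 0.1274]
tool_rot: [-0.021, -3.141, -0.0]
contact_force: [0.0, 0.5, -0.4]
width: 0.281
grip_force: 93.4
```

Call:
send_rows(
  targets=[0, 0, 0, -0.5, 0, 0, 0, 0, -0.5, 0],
)

```text
t: 6.75
eef_pos: [0.4551, 0.0605, 0.127]
tool_rot: [0.021, 3.142, 0.0]
contact_force: [-0.6, 0.3, 1.4]
width: 0.282
grip_force: 93.6
```

Call:
send_rows(
  targets=[0, 1.5, 0, 0, 0, 0, 3, 0, 0, 0, 0, 4.5, 0, 0, 0, 0, 6, 0, 0, 0, 0, 6, 0, 0, 0],
)

```text
t: 7.25
eef_pos: [0.4615, 0.0604, 0.1269]
tool_rot: [0.022, 3.141, 0.0]
contact_force: [-1.2, -0.1, 2.3]
width: 0.281
grip_force: 93.6
```

Call:
send_rows(
  targets=[0, 1, 0, 0, 0, 0, 2, 0, 0, 0, 0, 2, 0, 0, 0],
)

```text
t: 7.55
eef_pos: [0.4632, 0.0605, 0.1269]
tool_rot: [0.022, 3.141, 0.0]
contact_force: [-1.7, -0.1, 2.5]
width: 0.279
grip_force: 93.7
```

Call:
send_rows(
  targets=[0, 1, 0, 0, 0, 0, 2, 0, 0, 0, 0, 2, 0, 0, 0],
)

```text
t: 7.85
eef_pos: [0.4653, 0.0605, 0.1269]
tool_rot: [0.022, 3.141, 0.0]
contact_force: [-1.8, -0.5, 2.3]
width: 0.28
grip_force: 93.7
```

Call:
send_rows(
  targets=[0, 1, 0, 0, 0, 0, 2, 0, 0, 0, 0, 2, 0, 0, 0],
)

```text
t: 8.15
eef_pos: [0.4674, 0.0605, 0.1269]
tool_rot: [0.022, 3.141, 0.0]
contact_force: [-2.2, 0.0, 2.6]
width: 0.284
grip_force: 93.7
```

Call:
send_rows(
  targets=[0, 1, 0, 0, 0, 0, 1, 0, 0, 0],
)

```text
t: 8.35
eef_pos: [0.4683, 0.0605, 0.1269]
tool_rot: [0.022, 3.141, 0.0]
contact_force: [-2.6, -0.0, 3.2]
width: 0.283
grip_force: 93.7
```

Call:
send_rows(
  targets=[0, 1, 0, 0, 0, 0, 1, 0, 0, 0],
)

```text
t: 8.55
eef_pos: [0.4688, 0.0605, 0.1269]
tool_rot: [-0.021, -3.141, 0.0]
contact_force: [-2.9, 0.4, 4.2]
width: 0.28
grip_force: 93.9
```

Call:
send_rows(
  targets=[0, 1, 0, 0, 0, 0, 1, 0, 0, 0],
)

```text
t: 8.75
eef_pos: [0.4691, 0.0604, 0.1268]
tool_rot: [-0.021, -3.139, 0.001]
contact_force: [-5.3, 0.9, 4.2]
width: 0.283
grip_force: 94.0
```

Call:
send_rows(
  targets=[0, 1, 0, 0, 0, 0, 1, 0, 0, 0],
)

```text
t: 8.95
eef_pos: [0.4693, 0.0604, 0.1268]
tool_rot: [-0.02, -3.138, 0.001]
contact_force: [-6.6, -0.0, 5.9]
width: 0.281
grip_force: 94.2
```

Call:
send_rows(
  targets=[0, 1, 0, 0.2, 0, 0, 1, 0, 0.2, 0],
)

```text
t: 9.15
eef_pos: [0.4697, 0.0603, 0.1269]
tool_rot: [-0.02, -3.137, 0.002]
contact_force: [-8.4, 0.8, 5.4]
width: 0.277
grip_force: 94.2
```

Call:
send_rows(
  targets=[0, 1, 0, 0, 0, 0, 1, 0, 0, 0],
)

```text
t: 9.35
eef_pos: [0.4703, 0.0601, 0.1269]
tool_rot: [-0.02, -3.136, 0.003]
contact_force: [-8.2, -0.1, 6.2]
width: 0.285
grip_force: 94.3
```

Call:
send_rows(
  targets=[0, 1, 0, 0, 0, 0, 1, 0, 0, 0],
)

```text
t: 9.55
eef_pos: [0.4707, 0.0601, 0.1269]
tool_rot: [-0.02, -3.135, 0.003]
contact_force: [-9.9, 0.5, 7.0]
width: 0.281
grip_force: 94.4
```

Call:
send_rows(
  targets=[0, 1, 0, 0, 0, 0, 1, 0, 0, 0],
)

```text
t: 9.75
eef_pos: [0.4712, 0.06, 0.1268]
tool_rot: [-0.02, -3.134, 0.004]
contact_force: [-10.4, -0.0, 7.5]
width: 0.28
grip_force: 94.5
```

Call:
send_rows(
  targets=[0, 1, 0, 0.2, 0, 0, 2, 0, 0.2, 0, 0, 2, 0, 0.2, 0],
)

```text
t: 10.05
eef_pos: [0.473, 0.0599, 0.127]
tool_rot: [-0.02, -3.134, 0.004]
contact_force: [-12.2, -0.4, 7.8]
width: 0.285
grip_force: 94.5
```

Call:
send_rows(
  targets=[0, 1, 0, 0.2, 0, 0, 2, 0, 0.2, 0, 0, 2, 0, 0.2, 0],
)

```text
t: 10.35
eef_pos: [0.4751, 0.0598, 0.1271]
tool_rot: [-0.02, -3.134, 0.004]
contact_force: [-10.7, 1.1, 7.2]
width: 0.28
grip_force: 94.4
```

```bash
cat > tilt.py <<'E'
from h import *
from rig import telemetry,eyes
base=pickle.load(open("c2.pkl","rb"));now=eyes.camera("scene")
s=telemetry.get_state();print(s["eef_pos"].round(4),s["contact_force"].round(1))
def fit(c):
    W=pts(c);x,y,z=W[...,0],W[...,1],W[...,2]
    m=(x>.565)&(x<.695)&(y>.015)&(y<.11)&(abs(z-.092)<.012)&(c["image"].min(-1)>170)
    q=W[m]
    for _ in range(3):
        A=np.c_[q[:,0]-.629,q[:,1]-.062,np.ones(len(q))];p=np.linalg.lstsq(A,q[:,2],rcond=None)[0];r=q[:,2]-A@p;q=q[abs(r)<2.5*r.std()+1e-4]
    return p,len(q),r.std()
a,b=fit(base),fit(now);dp=b[0]-a[0];print(a,b)
print("lift front/mid/rear mm",[(1000*(dp[2]+dp[0]*t)).round(2) for t in(-.075,0,.075)],"left-right mm",1000*dp[1]*.12)
E
python3 tilt.py
```

```text
[0.4751 0.0598 0.1271] [-11.    0.6   7.2]
(array([-0.00074704,  0.00196743,  0.0919896 ]), 1093, np.float64(0.0017915941935736951)) (array([-0.00516865,  0.00201987,  0.09235374]), 1070, np.float64(0.0017459385387593202))
lift front/mid/rear mm [np.float64(0.7), np.float64(0.36), np.float64(0.03)] left-right mm 0.006293373906617328
```

Call:
send_rows(
  targets=[0, 1, 0, 0.1, 0, 0, 2, 0, 0.1, 0, 0, 3, 0, 0.1, 0, 0, 4, 0, 0.1, 0, 0, 5, 0, 0.1, 0, 0, 5, 0, 0.1, 0],
)

```text
t: 11.0
eef_pos: [0.4801, 0.0598, 0.1272]
tool_rot: [-0.02, -3.134, 0.004]
contact_force: [-10.3, -0.4, 6.8]
width: 0.283
grip_force: 94.4
```

```bash
python3 tilt.py; python3 tilt.py|tail -1
```

```text
[0.4801 0.0598 0.1272] [-10.3   0.1   6.1]
(array([-0.00074704,  0.00196743,  0.0919896 ]), 1093, np.float64(0.0017915941935736951)) (array([-0.01388256,  0.00538478,  0.09319606]), 1074, np.float64(0.0016784789797945597))
lift front/mid/rear mm [np.float64(2.19), np.float64(1.21), np.float64(0.22)] left-right mm 0.4100821520570002
lift front/mid/rear mm [np.float64(2.13), np.float64(1.19), np.float64(0.24)] left-right mm -0.14871465971323494
```

Call:
send_rows(
  targets=[0, 1, 0, 0, 0, 0, 2, 0, 0, 0, 0, 3, 0, 0, 0, 0, 3.2, 0, 0, 0, 0, 3.2, 0, 0, 0],
)

```text
t: 11.6
eef_pos: [0.4831, 0.0598, 0.1272]
tool_rot: [-0.02, -3.133, 0.004]
contact_force: [-10.4, -0.3, 8.2]
width: 0.283
grip_force: 94.4
```

```bash
python3 tilt.py; for i in 1 2; do python3 tilt.py|tail -1;done
python3 - <<'E'
from h import *
from rig import eyes
c=eyes.camera("scene")
cv2.imwrite("pics/a4.png",cv2.resize(c["image"][165:230,225:305],None,fx=8,fy=8,interpolation=2))
E
```

```text
[0.4831 0.0598 0.1272] [-10.3   0.3   7.2]
(array([-0.00074704,  0.00196743,  0.0919896 ]), 1093, np.float64(0.0017915941935736951)) (array([-0.0173632 , -0.00299837,  0.09355799]), 1072, np.float64(0.0018566929376406978))
lift front/mid/rear mm [np.float64(2.81), np.float64(1.57), np.float64(0.32)] left-right mm -0.5958956986870462
lift front/mid/rear mm [np.float64(3.03), np.float64(1.59), np.float64(0.14)] left-right mm -0.7921774005543958
lift front/mid/rear mm [np.float64(3.03), np.float64(1.51), np.float64(-0.01)] left-right mm -0.1778669741689781
```

View pics/a4.png

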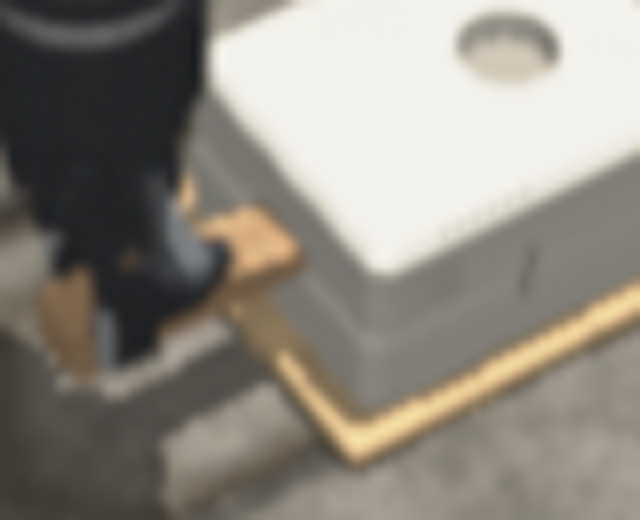

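The wedge sits in the slot at crop (275,240). The upper half is lifted about 3 mm at the front and stays down at the rear, and the gripper is clear of it. Forces are steady, so I'm handing in.

```bash
python3 -c "
from rig import bot;print(bot.close_job())"
```

```text
the job is handed in; nothing more can be done
None
```

I handed the job in with the wedge held flat in the pry slot and the mould's front seam open about 3 mm by camera. The rear stayed down, the push was steady at about 10 N, and 11.6 s were used of the 42 s limit.

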